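Find the hidden button of the bar box

ROBOT

A 7-joint arm with a two-finger parallel gripper is mounted at the origin on the work surface. World frame = base frame: x ahead of the robot, y to its left, z up, the work surface at z = 0. Lengths are in mm, angles in rad, forces in N, time in s.
With the tool pointing down it reaches from about 400 to 875 mm from the base axis. Payload 4.4 kg.
Tool frame: the origin (TCP) lies midway between the tips of the shut fingers; the grasp point (between the pads) lies 19 mm behind it (ctrl.pinch_z is the distance from the TCP to the grasp point, in mm); z points along the fingers, y is the line along which they close (so a half turn about z gives the same grasp; the last joint's range is limited). The gripper opens to 85 mm and grips with 20 to 120 N. Pads are 22 mm wide; open, the fingers measure 114 mm over their backs; the gripper's body (76 mm by 85 mm) begins 54 mm behind the grasp point. The pads swing forward as they close: fully open they stand 13 mm farther back than shut.
Start: joints at [-1.414, 0.628, 0.038, 1.517, -0.027, 0.996, -0.02], TCP at [143.598, 633.954, 191.313] pointing down, gripper open.
Joint ranges: [-3.06, 3.06], [-0.37, 2.12], [-1.25, 1.32], [0.18, 2.47], [-1.1, 4.24], [0.23, 1.98], [-2.94, 2.94]. Speed limits (rad/s): [2.57, 2.57, 3.14, 3.14, 3.14, 3.14, 3.14].

INTERFACE

Orientations are given as [roll, pitch, yaw] about the fixed x, y, z axes, in that order (R = Rz(yaw) Ry(pitch) Rx(roll)).
In Python, from cell import read_state, cams, order, ctrl gives the robot as it stands.
- The arm moves only by the tool move_arm, never from a script. Its argument "targets" is text: rows parted by semicolons, each of 7 numbers parted by spaces: the gripper's target within -1 to 1 (fully open at 1, half-way at 0, shut at -1), then the shift along the tool's x, y, z in cm, then the turn, a rotation vector about the tool's x, y, z in degrees. A call has 1 to 5 rows; each row shifts and turns the commanded pose from where the row before left it, along the tool's axes as they then stand; what a row does not reach is not made up. A row lasts 1/12 s, in which the tool goes at most 41.7 mm and 7.16 degrees, less where a joint would pass 70% of its speed; a pose out of reach is approached as far as the arm can. A call with a gripper value outside its range is refused whole. The fingers move at their own pace and stop on an object; the grip force is fixed at half the most. Time passes only in rows, so rows that do not move let the fingers close. It gives the time, the measured TCP pose, the force, the opening and the grip force at its end, in the units of the state.
- read_state(): the state, without advancing time (a new reading comes with each control period).
- cams.get_image(name): name is "scene" or "top" or "wrist"; returns a dict with "color" (480x640x3 uint8, red, green, blue), "fovy" (degrees; the focal length in pixels is half the picture's height over the tangent of half this angle, whatever the lens; pixels are square), "cx", "cy" (the principal point, pixels), "k1" (the pictures are not rectified: a ray, as slopes to the right and down, at radius r is drawn at 1 + k1 r^2 times it, then the intrinsics apply), "rvec" (rotation vector, rad) and "tvec" (3), from world to camera coordinates, as OpenCV has them. Camera axes: x right, y down, z forward; pixel columns grow to the right and rows downward; lengths in mm; the calibration is good to about 2 mm. A picture is of the moment at which its call begins. There is no depth.
- order.finish_job(): hands the job in; it is judged then, once.
The state is a dict: "clock": time; "qpos": joint angles; "qd": joint speeds; "tau": joint torques, N m; "eef_pos": TCP position; "tool_rot": TCP orientation; "force": force on the tool from outside, world axes, zero at the start; "torque": the same for the moment, N m; "width": finger opening in mm; "gripper_force": force on a finger pad.
Only numpy, scipy, OpenCV 4.12 (cv2) and the standard library are available. Lean on these libraries where they do the work, as an engineer would, in place of code of your own. Each camera call takes 0.05 s, during which the arm holds its last target. There are 200 camera calls.

TASK

One of the five identical tiles let into the top of the elm bar box is a hidden button: feel lightly along the row with closed fingertips until you find the tile that gives, and press it so that the concealed drawer springs out of the front. Then take the hand away, leaving the drawer out. Pick nothing up, and leave the glasses, decanter, stopper, coaster, scoop and tray where they stand.

Things in the scene. Friction and masses are not known exactly. Their poses are not given: they have to be found in the camera images.
- bar_box: Elm bar box, fixed: 200 mm deep (x), 330 long (y), 80 high; origin at the centre of its underside. Its front faces its own -x, roughly to the robot. Its flat top has a straight row of five square elm tiles along y, 45 mm in front (-x) of the box's centre. All look alike; four are solid and do not give, one is the sprung button. Which one changes every time: feel for it.
- panel_centre (a point): Middle of the row, on the panel face (80 mm above the table), same as place_3. Tiles are 48 x 48 mm, 60 mm apart centre to centre, each in a 50 mm square opening, its top recessed 2 mm below the panel face; 10 mm of solid panel lies between openings.
- place_1 (a point): centre of the first of the five tile places counted from the left (+y) end, at the height of the panel face (80 mm above the table). x, y, z axes as the bar box's.
- place_2 (a point): centre of the second of the five tile places counted from the left (+y) end, at the height of the panel face (80 mm above the table). x, y, z axes as the bar box's.
- place_3 (a point): centre of the third of the five tile places counted from the left (+y) end, at the height of the panel face (80 mm above the table). x, y, z axes as the bar box's.
- place_4 (a point): centre of the fourth of the five tile places counted from the left (+y) end, at the height of the panel face (80 mm above the table). x, y, z axes as the bar box's.
- place_5 (a point): centre of the fifth of the five tile places counted from the left (+y) end, at the height of the panel face (80 mm above the table). x, y, z axes as the bar box's.
- catch (a joint): travel of the hidden button, whichever tile it is: 0 at rest to 0.008 m fully pressed (tile top then 10 mm below the panel face). Straight down; starts to give at about 1 N and takes about 6 N when fully down, springs back when let go. It frees the drawer at about 5 mm of travel.
- drawer (a joint): the hidden drawer in the front of the box, no handle: 0 shut, 0.06 m fully out (towards the box's own -x, front 54 mm high, 304 mm wide). A spring drives it out by itself within about a second once the button frees it; it stays out after the button is let go.
- tumbler_a: smoky grey glass tumbler, 76 mm across, 88 mm high, standing loose on the shelf close behind the box; origin at the centre of its underside. Not part of the job.
- tumbler_b: smoky grey glass tumbler, 76 mm across, 88 mm high, standing loose on the shelf beside the right end of the box; origin at the centre of its underside. Not part of the job.
- tumbler_c: smoky grey glass tumbler, 76 mm across, 88 mm high, standing loose in the bamboo tray; origin at the centre of its underside. Not part of the job.
- decanter: empty clear glass teardrop decanter, 150 mm across, 225 mm high, standing loose to the left of the box; origin at the centre of its underside. Not part of the job.
- stopper: the decanter's glass stopper, 34 mm across, 48 mm high, standing loose on the rear left part of the box's top, 90 to 120 mm behind the row of tiles; origin at the centre of its underside. Not part of the job.
- coaster: round white ceramic coaster, 94 mm across, 9 mm thick, lying loose on the rear right part of the box's top, 85 to 95 mm (centre) behind the row of tiles; origin at the centre of its underside. Not part of the job.
- ice_scoop: matte black ice scoop, about 200 mm long along its x, 59 mm wide, 37 mm high, loose on the shelf to the left; origin near its middle on the underside. Not part of the job.
- tray: bamboo tray, 280 (x) x 200 (y) x 30 mm, loose on the shelf to the right; origin at the centre of its underside. Not part of the job.

How it is judged (in metres and radians):
On the way, in this order (a step that is already met when the one before it is completed fails the run):
1. the hidden button is pressed (4 mm or more) (value of joint catch above 0.004 m), for 0.03 s.
2. the drawer springs out (45 mm or more) (value of joint drawer above 0.045 m), for 0.2 s.
At the end, for the whole second after the job is handed in: The drawer stands at least 45 mm out and at rest, the button is let go (under 3 mm of travel), and each loose thing is within 30 mm of where it stood (value of joint drawer above 0.045 m and velocity of joint drawer below 0.01 m/s and value of joint catch below 0.003 m and distance of each of tumbler_a, tumbler_b, tumbler_c, decanter, stopper, coaster, ice_scoop, tray from where it was at the start of the episode below 0.03 m); the robot touches nothing.
It fails at once if the fingers press on anything with more than 60 N (contact force between the fingers and anything else above 60 N).
It fails at once if a loose thing is lifted, carried or pushed more than 30 mm (distance of any of tumbler_a, tumbler_b, tumbler_c, decanter, stopper, coaster, ice_scoop, tray from where it was at the start of the episode above 0.03 m).
It fails at once if a glass, the decanter or the stopper is tipped over (angle between any of tumbler_a, tumbler_b, tumbler_c, decanter, stopper's own z axis and vertical above 0.4 rad).
It also fails if it takes over 48 s, if anything falls off the work surface, if the arm or the gripper's body presses on something with over 40 N, if the wrist force passes 120 N, or if a joint passes its speed limit or range.

## Working session

There is one attempt and no reset: what is moved stays moved. The work goes in short steps, Python scripts to look and compute and a tool call to move; the robot and the scene stay as the last step left them, time stands still between calls to the robot, and variables do not carry over. Pictures are saved under pics/ and viewed, at most 10 in all, crops included, and the job is handed in when it is done.

Besides the shell and the picture viewer there is one more tool, called after "Emit:" as name(argument=value, ...) on one line, values as JSON. move_arm: Moves the arm, as the interface text tells. Its arguments: {"type":"object","properties":{"targets":{"type":"string"}},"required":["targets"]}

```bash
mkdir -p pics
cat > h.py <<'E'
import numpy as np, cv2
from cell import read_state, cams, order, ctrl
def shot(n,f):
    im=cams.get_image(n); cv2.imwrite(f'pics/{f}.png',im['color'][:,:,::-1]); np.save(f'pics/{f}.npy',im,allow_pickle=True); return im
def load(f): return np.load(f'pics/{f}.npy',allow_pickle=True).item()
def K(im):
    f=240/np.tan(np.radians(im['fovy'])/2); return np.array([[f,0,im['cx']],[0,f,im['cy']],[0,0,1]]),np.array([im['k1'],0,0,0.])
def onplane(im,px,z):
    k,d=K(im); p=cv2.undistortPoints(np.array(px,float).reshape(-1,1,2),k,d).reshape(-1,2)
    # model: distorted = p*(1+k1 r^2), r undistorted -> OpenCV model
    R=cv2.Rodrigues(np.array(im['rvec'],float))[0]; c=-R.T@np.array(im['tvec'],float).ravel()
    dirs=np.c_[p,np.ones(len(p))]@R
    return c+dirs*((z-c[2])/dirs[:,2])[:,None]
def proj(im,P):
    k,d=K(im); return cv2.projectPoints(np.array(P,float),np.array(im['rvec'],float),np.array(im['tvec'],float),k,d)[0].reshape(-1,2)
E
python3 -c "
from h import *
for n in ['top','scene']:
    im=shot(n,n+'0'); print({k:v for k,v in im.items() if k!='color'})
print(read_state())"
```

```text
{'fovy': 53.119398781065044, 'cx': 321.6660078597613, 'cy': 238.5717437571909, 'k1': -0.02609948949261208, 'rvec': array([ 2.14728239, -2.05220814,  0.24246506]), 'tvec': array([ -91.61295263,  610.13902831, 1018.13354023])}
{'fovy': 57.16135135505202, 'cx': 318.9903904518649, 'cy': 239.2212547015219, 'k1': -0.05803042310049319, 'rvec': array([ 1.7239228 ,  1.64803028, -0.79499816]), 'tvec': array([  20.89320727, -304.79758714, 1686.08430578])}
{'clock': 0.1, 'qpos': array([-1.41381789,  0.62925132,  0.0384802 ,  1.5182571 , -0.0269892 ,
        0.99634533, -0.02000954]), 'qd': array([-1.39870547e-03, -2.09684714e-03, -2.57303720e-04, -1.14435264e-03,
       -5.95969232e-05,  1.04769080e-04,  3.31388448e-04]), 'tau': array([ 2.71005898e-03, -5.64537549e+01,  1.23049144e+00, -1.93976051e+01,
        1.13100014e-02,  5.35033643e-03,  3.69007395e-06]), 'eef_pos': array([143.46539077, 633.31452946, 190.48676834]), 'tool_rot': array([-3.13985109e+00,  4.75431761e-05,  2.91878216e+00]), 'force': array([ 0.14219035, -0.5175709 ,  0.3968782 ]), 'torque': array([0.00191564, 0.00239059, 0.00939154]), 'gripper_force': 0.0, 'width': 85.65651748310391}
```

View pics/top0.png

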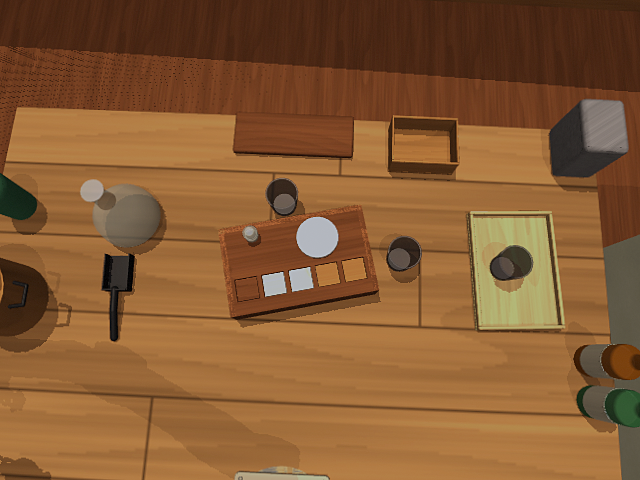

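View pics/scene0.png

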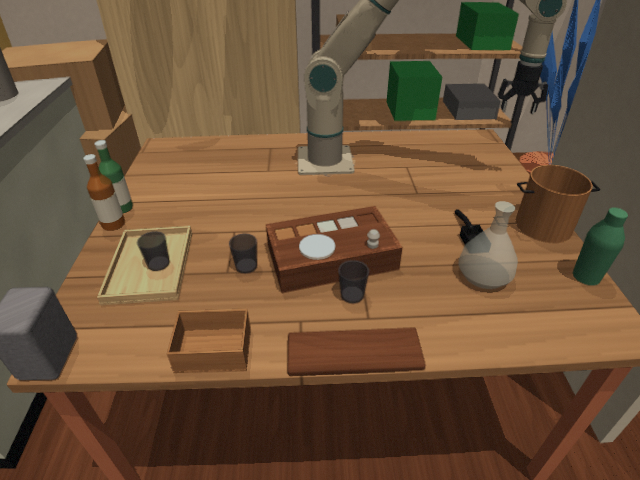

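The top view shows the box centred at about (300,262). Its row of tiles is at (247,288), (274,284), (301,279), (327,274) and (354,269), with the stopper at (250,234) and the coaster at (317,237). I'll measure the tiles and the corners of the top.

```bash
cat > m.py <<'E'
from h import *
im=load('top0'); c=im['color']; hsv=cv2.cvtColor(c,cv2.COLOR_RGB2HSV)
for p in [(247,288),(274,284),(301,279),(327,274),(354,269),(280,262)]: print(p,hsv[p[1],p[0]])
roi=np.zeros(c.shape[:2],np.uint8); cv2.fillPoly(roi,[np.array([(233,276),(362,252),(372,284),(238,306)])],255)
m=((hsv[...,2]>150)&(roi>0)).astype(np.uint8)*255
pts=[]
for k in cv2.findContours(m,cv2.RETR_EXTERNAL,cv2.CHAIN_APPROX_NONE)[0]:
    if cv2.contourArea(k)>150:
        r=cv2.minAreaRect(k); P=onplane(im,[r[0]],78)[0]; s=onplane(im,cv2.boxPoints(r),78)
        print(np.round(r[0],1),P.round(1),'sides',np.linalg.norm(s-np.roll(s,1,0),axis=1).round(1)); pts.append(P)
pts=np.array(sorted(pts,key=lambda p:-p[1])); print('gaps',np.linalg.norm(np.diff(pts,axis=0),axis=1))
i=np.arange(len(pts)); A=np.polyfit(i,pts[:,:2],1); print('step',A[0],np.linalg.norm(A[0]),'yaw',np.arctan2(A[0][0],-A[0][1]), 'i0',A[1])
E
python3 m.py
python3 - <<'E'
from h import *
im=load('top0'); cv2.imwrite('pics/crop.png',cv2.resize(im['color'][190:330,205:395,::-1],None,fx=4,fy=4,interpolation=cv2.INTER_CUBIC))
E
```

```text
(247, 288) [ 11 181 120]
(274, 284) [ 83   6 183]
(301, 279) [107  12 188]
(327, 274) [ 15 170 180]
(354, 269) [ 15 171 180]
(280, 262) [ 10 181 124]
[274.1 283.7] [505.1  36.2  78. ] sides [46.5 49.1 46.6 48.7]
[300.5 278.9] [518.4 -21.3  78. ] sides [46.6 47.8 46.7 47.3]
[327.2 274. ] [532.  -79.8  78. ] sides [46.1 46.8 46.2 46.4]
[353.8 269.2] [ 545.4 -138.4   78. ] sides [46.5 46.6 46.6 46.1]
gaps [59.02720112 60.09934687 60.08593692]
step [ 13.44937686 -58.24084051] 59.77358313473392 yaw 0.22694854179604287 i0 [505.0413857   36.52805917]
```

View pics/crop.png

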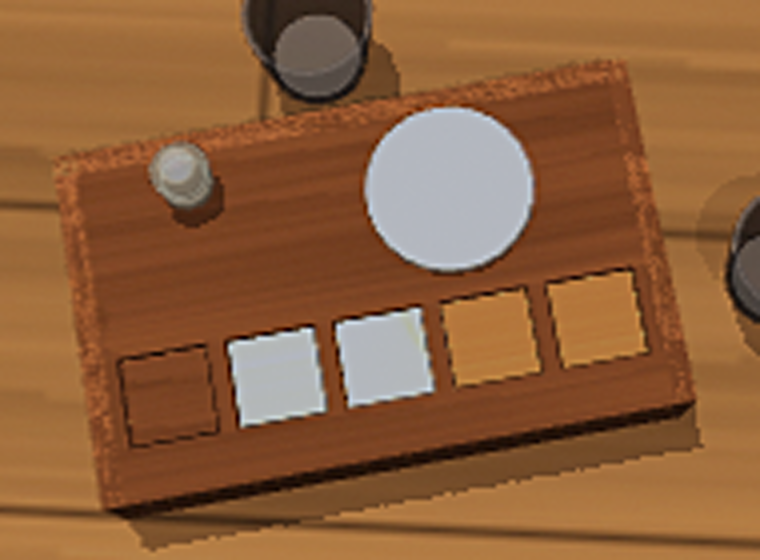

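The tile steps come out at 59.8 mm (60 expected) and the sizes at about 47 mm (48). The yaw is 0.227, and the crop confirms the row has five tiles. The places (x, y) are P1 (491.6,94.8), P2 (505,36.5), P3 (518.5,-21.7), P4 (531.9,-80) and P5 (545.4,-138.2). I'm moving to above P1 with the gripper shut.

Emit:
move_arm(targets="-1 -2.3 -2.24 0 0 0 0;-1 -2.3 -2.24 0 0 0 0;-1 -2.3 -2.24 0 0 0 0;-1 -2.3 -2.24 0 0 0 0;-1 -2.3 -2.24 0 0 0 0")

```text
clock: 0.52
eef_pos: [231.5, 497.6, 190.9]
tool_rot: [-3.141, -0.0, 2.919]
force: [1.1, -0.4, -0.2]
width: 25.3
gripper_force: 0.0
```

Emit:
move_arm(targets="-1 -2.3 -2.24 0 0 0 0;-1 -2.3 -2.24 0 0 0 0;-1 -2.3 -2.24 0 0 0 0;-1 -2.3 -2.24 0 0 0 0;-1 -2.3 -2.24 0 0 0 0")

```text
clock: 0.93
eef_pos: [318.9, 363.0, 191.1]
tool_rot: [-3.141, -0.0, 2.919]
force: [1.2, -0.3, 0.3]
width: 0.0
gripper_force: 0.0
```

Emit:
move_arm(targets="-1 -2.3 -2.24 0 0 0 0;-1 -2.3 -2.24 0 0 0 0;-1 -2.3 -2.24 0 0 0 0;-1 -2.3 -2.24 0 0 0 0;-1 -2.3 -2.24 0 0 0 0")

```text
clock: 1.35
eef_pos: [406.2, 228.5, 191.2]
tool_rot: [-3.141, -0.0, 2.919]
force: [0.2, -0.4, 0.4]
width: -0.1
gripper_force: 0.0
```

Emit:
move_arm(targets="-1 -2.3 -2.24 0 0 0 0;-1 -2.3 -2.24 0 0 0 0;-1 -2.3 -2.24 0 0 0 0;-1 -2.3 -2.24 0 0 0 0;-1 0 0 0 0 0 0")

```text
clock: 1.77
eef_pos: [479.3, 115.3, 191.3]
tool_rot: [-3.139, 0.003, 2.909]
force: [0.8, -0.1, 0.0]
width: 0.1
gripper_force: 0.0
```

Emit:
move_arm(targets="-1 0 0 0 0 0 -6.4;-1 0 0 0 0 0 -6.4;-1 0 0 0 0 0 -6.4;-1 0 0 0 0 0 -6.4;-1 0 0 0 0 0 0")

```text
clock: 2.18
eef_pos: [475.4, 122.3, 191.1]
tool_rot: [3.141, -0.001, -2.915]
force: [0.1, 0.6, -0.6]
width: 0.1
gripper_force: 0.0
```

Emit:
move_arm(targets="-1 0 0 2 0 0 0;-1 0 0 2 0 0 0;-1 0 0 2 0 0 0;-1 0 0 0 0 0 0;-1 0 0 0 0 0 0")

```text
clock: 2.6
eef_pos: [474.9, 122.1, 130.7]
tool_rot: [-3.141, -0.003, -2.92]
force: [0.5, 0.0, 0.4]
width: -0.1
gripper_force: 0.0
```

Emit:
move_arm(targets="-1 -1.03 -3.03 0 0 0 0;-1 0 0 2 0 0 0;-1 0 0 1.5 0 0 0;-1 0 0 0.6 0 0 0;-1 0 0 0 0 0 0")

```text
clock: 3.02
eef_pos: [492.1, 95.1, 90.1]
tool_rot: [3.142, -0.001, -2.918]
force: [0.7, 0.7, 0.5]
width: -0.0
gripper_force: 0.0
```

Run:
```python
from h import *
im=shot('wrist','w1'); s=read_state(); print(s['eef_pos'],s['force'])
```

```text
[492.65892643  95.41788365  90.80499003] [ 0.32841677 -0.09468646  0.64698466]
```

View pics/w1.png

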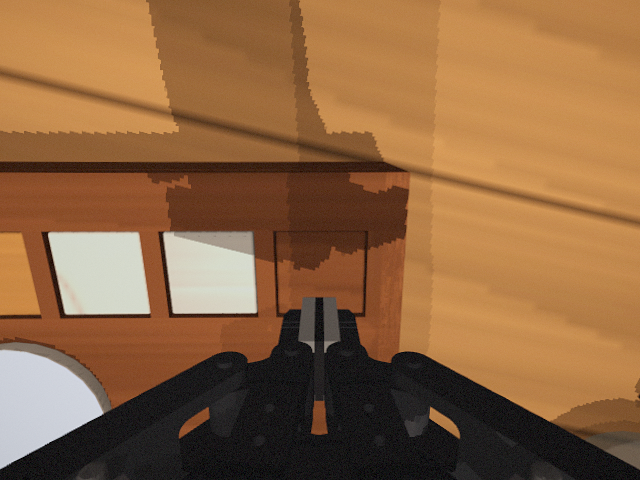

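The wrist view shows the shut fingertips at (320,300), over the first tile, which spans (275–367, 232–315). I'm lowering gently.

Emit:
move_arm(targets="-1 0 0 0.5 0 0 0;-1 0 0 0.4 0 0 0;-1 0 0 0.1 0 0 0;-1 0 0 0.1 0 0 0;-1 0 0 0 0 0 0")

```text
clock: 3.48
eef_pos: [492.5, 95.1, 79.3]
tool_rot: [3.142, -0.0, -2.917]
force: [0.2, 0.9, -0.3]
width: -0.0
gripper_force: 0.0
```

Emit:
move_arm(targets="-1 0 0 0.1 0 0 0;-1 0 0 0 0 0 0;-1 0 0 0 0 0 0")

```text
clock: 3.73
eef_pos: [492.5, 95.1, 78.3]
tool_rot: [3.142, 0.0, -2.918]
force: [-0.3, -0.3, -0.4]
width: 0.2
gripper_force: 0.0
```

Emit:
move_arm(targets="-1 0 0 0.1 0 0 0;-1 0 0 0 0 0 0;-1 0 0 0 0 0 0")

```text
clock: 3.98
eef_pos: [492.5, 95.0, 77.3]
tool_rot: [3.142, -0.0, -2.918]
force: [0.2, -0.6, 0.4]
width: -0.0
gripper_force: 0.0
```

Emit:
move_arm(targets="-1 0 0 0.1 0 0 0;-1 0 0 0 0 0 0;-1 0 0 0 0 0 0")

```text
clock: 4.23
eef_pos: [492.4, 95.1, 76.2]
tool_rot: [3.142, -0.0, -2.918]
force: [0.1, 0.3, -0.7]
width: -0.1
gripper_force: 0.0
```

Emit:
move_arm(targets="-1 0 0 0.1 0 0 0;-1 0 0 0 0 0 0;-1 0 0 0 0 0 0")

```text
clock: 4.48
eef_pos: [492.5, 95.0, 75.2]
tool_rot: [3.142, -0.0, -2.918]
force: [-0.1, 0.3, -0.4]
width: -0.0
gripper_force: 0.0
```

Emit:
move_arm(targets="-1 0 0 0.1 0 0 0;-1 0 0 0 0 0 0;-1 0 0 0 0 0 0")

```text
clock: 4.73
eef_pos: [492.5, 95.1, 74.2]
tool_rot: [3.142, -0.0, -2.918]
force: [0.1, -0.1, 0.3]
width: -0.1
gripper_force: 0.0
```

Run:
```python
from h import *
im=shot('wrist','w2'); s=read_state(); print(s['eef_pos'],s['force'],s['torque'],s['tau'])
a=im['color'][150:350,200:440,::-1]
t=shot('top','t2')
uv=proj(t,[s['eef_pos']])[0]; print(uv)
b=t['color'][200:330,200:390,::-1]
cv2.imwrite('pics/c2.png',np.hstack([cv2.resize(a,(400,400)),cv2.resize(b,(400,400))]))
```

```text
[492.4777986   95.02515346  74.24879661] [-0.92573154 -0.65668938 -0.45279563] [-0.00523966  0.00321074  0.02398353] [-1.71742184e-03 -4.66816521e+01  3.79960975e-01 -1.12273613e+01
  6.49938622e-03  1.49879190e-03 -4.30884973e-05]
[247.25235186 288.40267959]
```

View pics/c2.png

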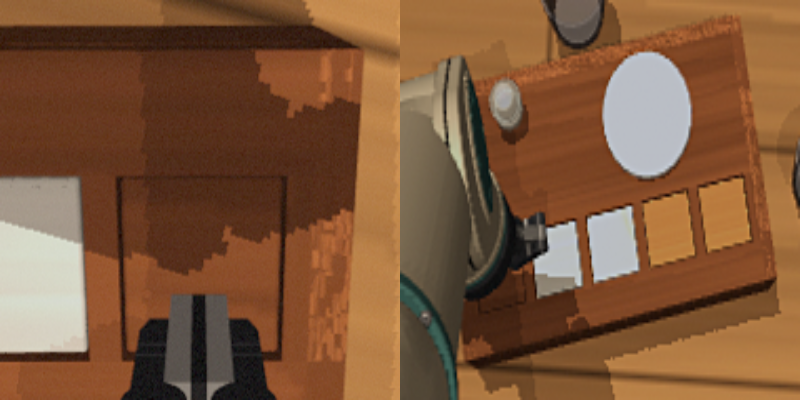

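Run:
```python
from h import *
im=load('w2'); s=read_state(); e=s['eef_pos']
print('tcp px',proj(im,[e,e+[0,0,-10],e+[0,0,10]]))
print('tile corners on z78 plane',onplane(im,[(272,257-0),(371,239),(371,327),(273,327),(269,239)],78).round(1))
c,y=np.array([491.6,94.8,78]),.227
u=np.array([np.cos(y),np.sin(y),0]);v=np.array([-np.sin(y),np.cos(y),0])
print(proj(im,[c+24*(a*u+b*v) for a,b in [(-1,-1),(-1,1),(1,1),(1,-1)]]), proj(im,[c]))
R=cv2.Rodrigues(np.array(im['rvec'],float))[0]; print('cam',-R.T@np.array(im['tvec']).ravel(), 'ctrl',ctrl.pinch_z)
```

```text
tcp px [[319.4362178  282.72510313]
 [319.42535019 275.71125051]
 [319.44822168 290.46619476]]
tile corners on z78 plane [[482.9  68.9  78. ]
 [463.2 114.1  78. ]
 [509.3 126.5  78. ]
 [520.6  76.6  78. ]
 [474.2  65.7  78. ]]
[[269.80527949 238.02682301]
 [368.55859048 237.69823736]
 [365.45903983 326.38640537]
 [273.53664899 326.64951374]] [[319.33333769 283.75447942]]
cam [420.65970583  78.60350696 255.47655265] ctrl 18.700000000000003
```

Emit:
move_arm(targets="-1 0 0 0.1 0 0 0;-1 0 0 0.1 0 0 0;-1 0 0 0 0 0 0")

```text
clock: 5.08
eef_pos: [492.3, 95.0, 72.1]
tool_rot: [3.142, -0.0, -2.918]
force: [0.3, -0.5, -0.6]
width: -0.3
gripper_force: 0.0
```

Emit:
move_arm(targets="-1 0 0 0.1 0 0 0;-1 0 0 0 0 0 0")

```text
clock: 5.25
eef_pos: [492.4, 95.0, 71.1]
tool_rot: [3.142, -0.0, -2.918]
force: [-0.2, 0.8, -0.5]
width: -0.0
gripper_force: 0.0
```

Emit:
move_arm(targets="-1 0 0 0.1 0 0 0;-1 0 0 0 0 0 0")

```text
clock: 5.42
eef_pos: [492.4, 95.0, 70.1]
tool_rot: [3.142, -0.0, -2.918]
force: [1.5, -1.3, -0.7]
width: 0.2
gripper_force: 0.0
```

Emit:
move_arm(targets="-1 0 0 0.1 0 0 0;-1 0 0 0 0 0 0")

```text
clock: 5.58
eef_pos: [492.4, 95.0, 69.2]
tool_rot: [3.142, -0.0, -2.918]
force: [-0.5, -0.0, 0.1]
width: -0.0
gripper_force: 0.0
```

Emit:
move_arm(targets="-1 0 0 0.1 0 0 0;-1 0 0 0 0 0 0")

```text
clock: 5.75
eef_pos: [492.5, 95.0, 68.2]
tool_rot: [3.142, -0.0, -2.918]
force: [-0.7, -0.2, 0.5]
width: 0.1
gripper_force: 0.0
```

Emit:
move_arm(targets="-1 0 0 0.1 0 0 0;-1 0 0 0 0 0 0")

```text
clock: 5.92
eef_pos: [492.4, 95.1, 67.2]
tool_rot: [3.142, -0.0, -2.918]
force: [-0.7, 0.0, -0.7]
width: -0.0
gripper_force: 0.0
```

Run:
```python
from h import *
s=read_state(); print(s['eef_pos'],s['force'],s['qpos'],s['width'])
t=shot('scene','s3'); print(proj(t,[s['eef_pos']]))
a=t['color'][190:300,250:420,::-1]
cv2.imwrite('pics/c3.png',cv2.resize(a,None,fx=4.5,fy=4.5,interpolation=cv2.INTER_CUBIC))
```

```text
[492.43093557  95.06209211  67.15317894] [-0.7192119   0.00437778 -0.698607  ] [-0.22975222  0.61092514 -0.02478016  2.03944085  0.0300025   0.49178761
  1.51834882] -0.03691608921062171
[[366.29052995 221.47159696]]
```

View pics/c3.png

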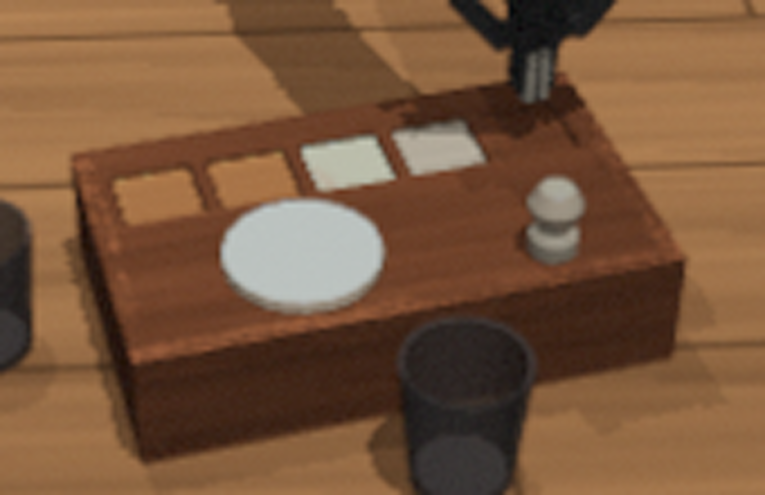

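Two views agree: the real fingertips sit about 18 mm above the reported TCP, so contact should come near a reported z of 59–62. I'll keep going down by force.

Emit:
move_arm(targets="-1 0 0 0.1 0 0 0;-1 0 0 0.1 0 0 0;-1 0 0 0 0 0 0")

```text
clock: 6.22
eef_pos: [492.3, 95.0, 65.1]
tool_rot: [3.142, -0.0, -2.918]
force: [0.5, -0.2, -0.7]
width: 0.2
gripper_force: 0.0
```

Emit:
move_arm(targets="-1 0 0 0.1 0 0 0;-1 0 0 0.1 0 0 0;-1 0 0 0 0 0 0")

```text
clock: 6.47
eef_pos: [492.4, 95.0, 63.1]
tool_rot: [3.142, -0.0, -2.918]
force: [-0.9, -1.0, 0.1]
width: -0.4
gripper_force: 0.0
```

Emit:
move_arm(targets="-1 0 0 0.1 0 0 0;-1 0 0 0 0 0 0")

```text
clock: 6.63
eef_pos: [492.5, 95.1, 62.2]
tool_rot: [3.142, -0.0, -2.918]
force: [0.0, 0.3, -0.5]
width: 0.1
gripper_force: 0.0
```

Emit:
move_arm(targets="-1 0 0 0.1 0 0 0;-1 0 0 0 0 0 0")

```text
clock: 6.8
eef_pos: [492.4, 95.0, 61.2]
tool_rot: [3.142, -0.0, -2.918]
force: [0.1, 0.0, 0.1]
width: 0.0
gripper_force: 0.0
```

Emit:
move_arm(targets="-1 0 0 0.1 0 0 0;-1 0 0 0 0 0 0")

```text
clock: 6.97
eef_pos: [492.4, 95.0, 60.1]
tool_rot: [3.142, -0.0, -2.918]
force: [-0.2, 0.1, -0.3]
width: 0.1
gripper_force: 0.0
```

Emit:
move_arm(targets="-1 0 0 0.1 0 0 0;-1 0 0 0 0 0 0")

```text
clock: 7.13
eef_pos: [492.4, 95.0, 59.1]
tool_rot: [3.142, -0.0, -2.918]
force: [-0.6, 0.1, -0.3]
width: -0.1
gripper_force: 0.0
```

Emit:
move_arm(targets="-1 0 0 0.1 0 0 0;-1 0 0 0 0 0 0")

```text
clock: 7.3
eef_pos: [492.5, 95.0, 58.2]
tool_rot: [-3.142, -0.0, -2.918]
force: [-0.1, 0.1, -0.8]
width: -0.2
gripper_force: 0.0
```

Run:
```python
from h import *
s=read_state(); t=shot('scene','s4'); print(proj(t,[s['eef_pos'],s['eef_pos']+[0,0,20]]))
w=shot('wrist','w4'); print(proj(w,[s['eef_pos'],s['eef_pos']+[0,0,20]]))
a=cv2.resize(t['color'][190:250,330:410,::-1],(400,300),interpolation=cv2.INTER_CUBIC)
b=cv2.resize(w['color'][200:380,200:440,::-1],(400,300))
cv2.imwrite('pics/c4.png',np.hstack([b,a]))
```

```text
[[366.08780132 223.98356195]
 [366.50345538 218.38363957]]
[[319.34866489 282.5916654 ]
 [319.3644096  298.89563877]]
```

View pics/c4.png

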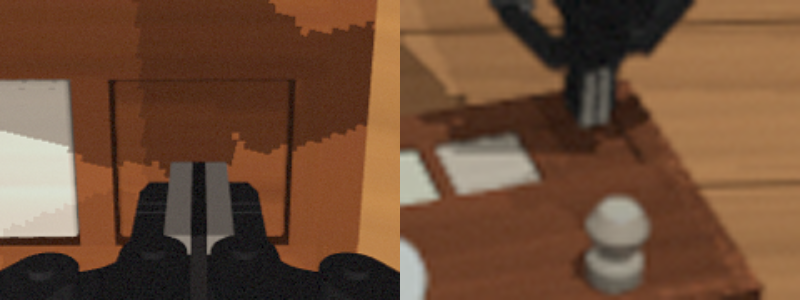

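Run:
```python
from h import *
from scipy.optimize import least_squares
s=load('s4');w=load('w4')
tip_w=(319.5,298); 
for tip_s in [(368.6,215),(368.6,216)]:
    f=lambda p:np.r_[proj(s,[p])[0]-tip_s,proj(w,[p])[0]-tip_w]
    r=least_squares(f,[492,95,70.]); print(r.x.round(1),r.fun.round(1))
# check scene calib vs box: row tile corners & coaster; predicted tile 2,5 centres in scene
print(proj(s,[(505,36.5,78),(545.4,-138.2,78),(491.6,94.8,78)]))
hsv=cv2.cvtColor(s['color'],cv2.COLOR_RGB2HSV)
print(read_state()['eef_pos'])
```

```text
[488.4  94.3  86.4] [-2.4  0.2  0.3  0.1]
[489.6  94.6  83.7] [-2.3  0.2  0.3  0.1]
[[346.47021204 221.66949224]
 [284.33834784 232.40368382]
 [366.38912947 218.25225536]]
[492.50466218  95.04441756  58.25058608]
```

Triangulating the tip gives z≈84 while the state reports 58. The tips are still about 5–8 mm above the tile, so I'm continuing down.

Emit:
move_arm(targets="-1 0 0 0.1 0 0 0;-1 0 0 0.1 0 0 0;-1 0 0 0 0 0 0")

```text
clock: 7.65
eef_pos: [492.4, 95.0, 56.1]
tool_rot: [3.142, -0.0, -2.918]
force: [0.3, 0.2, -0.8]
width: 0.3
gripper_force: 0.0
```

Emit:
move_arm(targets="-1 0 0 0.1 0 0 0;-1 0 0 0 0 0 0")

```text
clock: 7.82
eef_pos: [492.4, 95.0, 55.1]
tool_rot: [3.142, -0.0, -2.918]
force: [0.4, -0.3, 0.7]
width: 0.0
gripper_force: 0.0
```

Emit:
move_arm(targets="-1 0 0 0.1 0 0 0;-1 0 0 0 0 0 0")

```text
clock: 7.98
eef_pos: [492.4, 95.1, 54.1]
tool_rot: [3.142, -0.0, -2.918]
force: [0.1, -0.5, 0.0]
width: 0.3
gripper_force: 0.0
```

Emit:
move_arm(targets="-1 0 0 0.1 0 0 0;-1 0 0 0 0 0 0")

```text
clock: 8.15
eef_pos: [492.5, 95.0, 53.2]
tool_rot: [-3.142, -0.0, -2.918]
force: [0.0, -0.5, -0.1]
width: 0.2
gripper_force: 0.0
```

Emit:
move_arm(targets="-1 0 0 0.1 0 0 0;-1 0 0 0 0 0 0")

```text
clock: 8.32
eef_pos: [492.5, 95.0, 52.2]
tool_rot: [3.142, -0.0, -2.918]
force: [-0.4, 0.1, 0.5]
width: -0.1
gripper_force: 0.0
```

Emit:
move_arm(targets="-1 0 0 0.1 0 0 0;-1 0 0 0 0 0 0")

```text
clock: 8.48
eef_pos: [492.4, 95.0, 51.1]
tool_rot: [3.142, -0.0, -2.918]
force: [0.3, 0.4, -0.3]
width: -0.2
gripper_force: 0.0
```

Emit:
move_arm(targets="-1 0 0 0.1 0 0 0;-1 0 0 0 0 0 0")

```text
clock: 8.65
eef_pos: [492.4, 95.0, 50.1]
tool_rot: [3.142, -0.0, -2.918]
force: [-0.3, -0.4, -0.1]
width: -0.1
gripper_force: 0.0
```

Emit:
move_arm(targets="-1 0 0 0.1 0 0 0;-1 0 0 0 0 0 0")

```text
clock: 8.82
eef_pos: [492.4, 95.0, 49.2]
tool_rot: [3.142, -0.0, -2.918]
force: [1.3, 0.2, -0.5]
width: -0.1
gripper_force: 0.0
```

Emit:
move_arm(targets="-1 0 0 0.1 0 0 0;-1 0 0 0 0 0 0")

```text
clock: 8.98
eef_pos: [492.5, 95.1, 48.2]
tool_rot: [3.142, -0.0, -2.918]
force: [-0.5, 0.5, 0.7]
width: 0.0
gripper_force: 0.0
```

Emit:
move_arm(targets="-1 0 0 0.1 0 0 0;-1 0 0 0 0 0 0")

```text
clock: 9.15
eef_pos: [492.4, 95.0, 47.1]
tool_rot: [3.142, -0.0, -2.918]
force: [-0.2, 0.3, -0.6]
width: -0.1
gripper_force: 0.0
```

Emit:
move_arm(targets="-1 0 0 0.1 0 0 0;-1 0 0 0 0 0 0")

```text
clock: 9.32
eef_pos: [492.4, 95.0, 46.1]
tool_rot: [3.142, -0.0, -2.918]
force: [-0.2, -1.0, -0.1]
width: 0.3
gripper_force: 0.0
```

Run:
```python
from h import *
s=read_state(); print(s['eef_pos'],s['force'])
t=shot('scene','s5');w=shot('wrist','w5'); s4=load('s4')
for im,n in [(load('s3'),'s3'),(s4,'s4'),(t,'s5')]:
    h=cv2.cvtColor(im['color'],cv2.COLOR_RGB2HSV)[195:232,355:385]
    m=(h[...,1]<60)&(h[...,2]>60); r,c=np.nonzero(m); print(n,len(r),r.max()+195 if len(r) else 0,c.mean()+355)
a=cv2.resize(t['color'][190:250,330:410,::-1],(400,300),interpolation=cv2.INTER_CUBIC)
b=cv2.resize(w['color'][200:380,200:440,::-1],(400,300))
cv2.imwrite('pics/c5.png',np.hstack([b,a]))
```

```text
[492.42463107  95.02323097  46.14046849] [-0.23989938 -1.01343778 -0.06637089]
s3 81 231 368.12345679012344
s4 74 231 368.1081081081081
s5 79 231 367.9746835443038
```

View pics/c5.png

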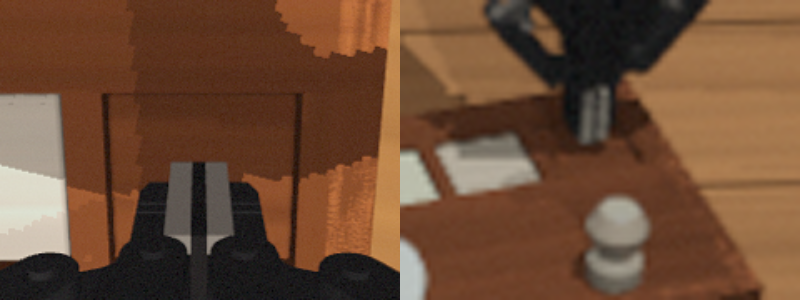

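Now the tip is at scene row ~218, with tile 1's centre at ~219. Contact is a few millimetres away.

Emit:
move_arm(targets="-1 0 0 0.1 0 0 0;-1 0 0 0 0 0 0")

```text
clock: 9.58
eef_pos: [492.4, 95.0, 45.2]
tool_rot: [3.142, -0.0, -2.918]
force: [-0.8, 0.3, -1.2]
width: 0.2
gripper_force: 0.0
```

Emit:
move_arm(targets="-1 0 0 0.1 0 0 0;-1 0 0 0 0 0 0")

```text
clock: 9.75
eef_pos: [492.4, 95.0, 44.2]
tool_rot: [3.142, -0.0, -2.918]
force: [-0.2, 0.4, 0.5]
width: 0.1
gripper_force: 0.0
```

Emit:
move_arm(targets="-1 0 0 0.1 0 0 0;-1 0 0 0 0 0 0")

```text
clock: 9.92
eef_pos: [492.4, 95.0, 43.1]
tool_rot: [3.142, -0.0, -2.918]
force: [0.5, -0.4, 0.3]
width: 0.2
gripper_force: 0.0
```

Emit:
move_arm(targets="-1 0 0 0.1 0 0 0;-1 0 0 0 0 0 0")

```text
clock: 10.08
eef_pos: [492.4, 95.1, 42.1]
tool_rot: [3.142, -0.0, -2.918]
force: [-0.0, -0.3, -0.2]
width: -0.1
gripper_force: 0.0
```

Emit:
move_arm(targets="-1 0 0 0.1 0 0 0;-1 0 0 0 0 0 0")

```text
clock: 10.25
eef_pos: [492.4, 95.0, 41.2]
tool_rot: [3.142, -0.0, -2.918]
force: [-0.3, 1.2, -0.7]
width: -0.2
gripper_force: 0.0
```

Emit:
move_arm(targets="-1 0 0 0.1 0 0 0;-1 0 0 0 0 0 0")

```text
clock: 10.42
eef_pos: [492.4, 95.0, 40.1]
tool_rot: [3.142, -0.0, -2.918]
force: [-0.6, 0.3, -0.1]
width: -0.1
gripper_force: 0.0
```

Emit:
move_arm(targets="-1 0 0 0.1 0 0 0;-1 0 0 0 0 0 0")

```text
clock: 10.58
eef_pos: [492.4, 95.0, 39.1]
tool_rot: [3.142, -0.0, -2.918]
force: [0.2, -0.9, 0.0]
width: 0.0
gripper_force: 0.0
```

Run:
```python
from h import *
s=read_state(); print(s['eef_pos'],s['force'],s['qpos'])
t=shot('scene','s6')
for im,n in [(load(k),k) for k in('s3','s4','s5','s6')]:
    g=im['color'][200:226,364:374].astype(int); print(n); print(np.array([g[:,i,2] for i in (3,4,5)]))  # blue
```

```text
[492.42537597  95.03495624  39.12835495] [ 0.16748672 -0.88962598  0.04358922] [-0.23159389  0.66151886 -0.02221895  2.05526161  0.03303914  0.42540398
  1.51562394]
s3
[[23 29 51 64 62 68 81 80 81 84 82 83 70 20 18 20 20 22 16 22 34 38 36 37
  39 41]
 [21 39 73 80 88 81 87 86 85 79 78 72 54 17 21 23 22 20 27 32 37 34 38 41
  42 38]
 [21 40 59 58 66 56 62 61 58 53 58 50 29 19 16 12 26 31 32 40 33 35 38 35
  39 38]]
s4
[[26 19 20 23 40 62 70 68 73 83 82 84 87 90 87 46 23 22 24 20 23 35 35 38
  39 36]
 [24 21 20 24 45 74 77 78 79 77 76 71 73 74 70 27 19 24 21 15 22 36 38 40
  38 37]
 [20 22 20 28 47 49 53 58 60 53 56 58 68 67 57 19 21 30 21 27 31 34 38 35
  39 41]]
s5
[[22 25 26 25 22 24 24 29 53 72 72 77 86 89 88 89 92 88 68 19 28 35 34 37
  39 39]
 [25 20 23 23 23 25 17 30 58 71 70 66 73 72 70 68 69 64 47 21 22 34 37 40
  41 41]
 [17 19 24 21 20 22 29 45 48 51 60 55 65 68 64 66 77 67 33 22 24 35 39 36
  42 42]]
s6
[[25 28 20 21 19 24 23 24 21 30 55 72 77 88 87 90 93 91 82 81 67 33 39 37
  40 40]
 [18 23 21 22 19 24 21 21 16 33 53 58 64 73 72 67 68 65 58 60 46 34 37 36
  38 38]
 [23 24 23 24 27 26 20 18 23 37 55 53 65 65 65 64 75 76 76 71 38 35 34 38
  41 41]]
```

Emit:
move_arm(targets="-1 0 0 0.1 0 0 0;-1 0 0 0 0 0 0")

```text
clock: 10.8
eef_pos: [492.5, 95.0, 38.2]
tool_rot: [3.142, -0.0, -2.918]
force: [-0.4, -0.5, -0.0]
width: 0.3
gripper_force: 0.0
```

Emit:
move_arm(targets="-1 0 0 0.1 0 0 0;-1 0 0 0 0 0 0")

```text
clock: 10.97
eef_pos: [492.5, 95.0, 38.1]
tool_rot: [-3.142, 0.0, -2.918]
force: [-1.8, -0.1, 8.3]
width: 0.3
gripper_force: 4.6
```

Emit:
move_arm(targets="-1 0 0 0.1 0 0 0;-1 0 0 0 0 0 0")

```text
clock: 11.13
eef_pos: [492.5, 95.1, 38.0]
tool_rot: [-3.142, 0.001, -2.918]
force: [-4.0, -1.0, 19.6]
width: 0.3
gripper_force: 9.6
```

Emit:
move_arm(targets="-1 0 0 0.1 0 0 0;-1 0 0 0 0 0 0")

```text
clock: 11.3
eef_pos: [492.6, 95.1, 38.0]
tool_rot: [-3.142, 0.001, -2.918]
force: [-6.7, -1.1, 29.1]
width: -0.1
gripper_force: 14.7
```

Contact is at a reported z of 38, and at 29 N it isn't giving, so tile 1 is solid. On to tile 2.

Emit:
move_arm(targets="-1 0 0 -1.2 0 0 0;-1 0 -3 0 0 0 0;-1 0 -3 0 0 0 0;-1 0 0 0 0 0 0;-1 0 0 0 0 0 0")

```text
clock: 11.72
eef_pos: [506.2, 34.3, 47.3]
tool_rot: [-3.141, 0.0, -2.922]
force: [-0.0, 0.4, 0.5]
width: 0.0
gripper_force: 0.0
```

Emit:
move_arm(targets="-1 0 0 0.5 0 0 0;-1 0 0 0.3 0 0 0;-1 0 0 0.1 0 0 0;-1 0 0 0.1 0 0 0;-1 0 0 0 0 0 0")

```text
clock: 12.13
eef_pos: [505.3, 37.9, 38.1]
tool_rot: [3.141, -0.0, -2.916]
force: [-4.3, -0.6, 13.5]
width: -0.0
gripper_force: 6.7
```

Tile 2 is solid: 13.5 N at rest height.

Emit:
move_arm(targets="-1 0 0 -1.0 0 0 0;-1 0 -3 0 0 0 0;-1 0 -3 0 0 0 0;-1 0 0 0 0 0 0;-1 0 0 0 0 0 0")

```text
clock: 12.55
eef_pos: [519.3, -23.3, 47.3]
tool_rot: [-3.141, -0.0, -2.92]
force: [0.1, 0.6, -0.1]
width: -0.2
gripper_force: 0.0
```

Emit:
move_arm(targets="-1 0 0 0.5 0 0 0;-1 0 0 0.3 0 0 0;-1 0 0 0.1 0 0 0;-1 0 0 0.1 0 0 0;-1 0 0 0 0 0 0")

```text
clock: 12.97
eef_pos: [518.6, -20.1, 38.1]
tool_rot: [3.141, -0.001, -2.915]
force: [-2.7, -0.2, 11.0]
width: 0.1
gripper_force: 6.2
```

Tile 3 is solid too.

Emit:
move_arm(targets="-1 0 0 -1.0 0 0 0;-1 0 -3 0 0 0 0;-1 0 -3 0 0 0 0;-1 0 0 0 0 0 0;-1 0 0 0 0 0 0")

```text
clock: 13.38
eef_pos: [532.6, -81.9, 47.4]
tool_rot: [-3.141, -0.0, -2.92]
force: [0.6, 2.1, 0.4]
width: -0.1
gripper_force: 0.0
```

Emit:
move_arm(targets="-1 0 0 0.5 0 0 0;-1 0 0 0.3 0 0 0;-1 0 0 0.1 0 0 0;-1 0 0 0.1 0 0 0;-1 0 0 0 0 0 0")

```text
clock: 13.8
eef_pos: [531.9, -78.5, 38.1]
tool_rot: [3.14, -0.001, -2.915]
force: [-2.8, 0.7, 10.4]
width: 0.3
gripper_force: 5.9
```

Tile 4 is solid, so tile 5 should be the button.

Emit:
move_arm(targets="-1 0 0 -1.0 0 0 0;-1 0 -3 0 0 0 0;-1 0 -3 0 0 0 0;-1 0 0 0 0 0 0;-1 0 0 0 0 0 0")

```text
clock: 14.22
eef_pos: [545.9, -140.5, 47.4]
tool_rot: [-3.141, -0.0, -2.92]
force: [-0.1, 0.1, -0.6]
width: 0.1
gripper_force: 0.0
```

Emit:
move_arm(targets="-1 0 0 0.5 0 0 0;-1 0 0 0.3 0 0 0;-1 0 0 0.1 0 0 0;-1 0 0 0.1 0 0 0;-1 0 0 0 0 0 0")

```text
clock: 14.63
eef_pos: [545.6, -137.4, 37.0]
tool_rot: [3.14, -0.001, -2.916]
force: [1.3, 0.6, 0.1]
width: 0.3
gripper_force: 0.0
```

It gives. I'm pressing 5–6 mm further.

Emit:
move_arm(targets="-1 0 0 0.2 0 0 0;-1 0 0 0.2 0 0 0;-1 0 0 0 0 0 0")

```text
clock: 14.88
eef_pos: [545.9, -138.1, 33.1]
tool_rot: [3.141, 0.0, -2.917]
force: [-0.7, 3.5, 3.8]
width: -0.0
gripper_force: 1.9
```

Emit:
move_arm(targets="-1 0 0 0.1 0 0 0;-1 0 0 0.1 0 0 0;-1 0 0 0 0 0 0;-1 0 0 0 0 0 0")

```text
clock: 15.22
eef_pos: [546.0, -138.4, 31.4]
tool_rot: [3.141, 0.0, -2.917]
force: [-1.2, 4.3, 4.7]
width: 0.1
gripper_force: 2.4
```

Emit:
move_arm(targets="-1 0 0 0.05 0 0 0;-1 0 0 0 0 0 0;-1 0 0 0 0 0 0;-1 0 0 0 0 0 0;-1 0 0 0 0 0 0")

```text
clock: 15.63
eef_pos: [546.0, -138.7, 30.9]
tool_rot: [3.141, 0.0, -2.917]
force: [-0.3, 3.7, 5.3]
width: 0.2
gripper_force: 2.6
```

Emit:
move_arm(targets="-1 0 0 -1 0 0 0;-1 0 0 -2 0 0 0;-1 0 0 -3 0 0 0;-1 0 0 -3 0 0 0;-1 0 0 -3 0 0 0")

```text
clock: 16.05
eef_pos: [545.2, -140.8, 152.2]
tool_rot: [-3.14, -0.001, -2.919]
force: [1.1, -0.6, -0.7]
width: -0.4
gripper_force: 0.0
```

Emit:
move_arm(targets="-1 0 0 0 0 0 0;-1 0 0 0 0 0 0;-1 0 0 0 0 0 0;-1 0 0 0 0 0 0;-1 0 0 0 0 0 0")

```text
clock: 16.47
eef_pos: [544.7, -139.1, 149.5]
tool_rot: [3.141, -0.003, -2.918]
force: [0.3, 0.1, 0.2]
width: 0.4
gripper_force: 0.0
```

Run:
```python
from h import *
t=shot('top','t7'); s=shot('scene','s7'); print(read_state()['eef_pos'])
cv2.imwrite('pics/c7.png',np.hstack([cv2.resize(x,(400,300)) for x in (t['color'][160:360,180:440,::-1],s['color'][180:330,200:420,::-1])]))
```

```text
[ 545.1059488  -138.96226328  149.71457963]
```

View pics/c7.png

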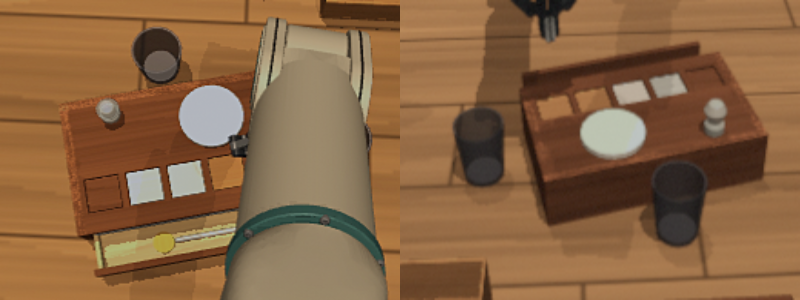

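The top view shows the drawer standing out along the front, with its edge at about crop (100,270). The hand is clear, and the stopper, coaster and tumblers haven't moved. I'm handing in.

```bash
python3 -c "
from cell import order; print(order.finish_job())"
```

```text
the job is handed in; nothing more can be done
None
```

Tile 5, at the right-hand end of the row, was the hidden button; I pressed it, the drawer sprang out and is still out, the hand is clear, and the job is handed in (no verdict came back).

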